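# Set the forms tray stop to its marked notch and square the booklets against it

## Task

Set up the forms tray for the next batch: with a fingertip, push the tray's sliding stop along its rail until it clicks into the notch marked by the rider with the upright tab, without running on past that notch. Then push the booklets lying in the tray along the channel until they rest flat against the stop, leaving the stop clicked in its notch. Only push: do not lift the booklets, and leave the other things on the desk where they are.

Things in the scene. Friction and masses are not known exactly. Their poses are not given: they have to be found in the camera images.
- tray: Grey forms tray fixed to the desk, 168 (x) x 370 mm (y); place and yaw vary. Origin: underside, middle of the channel; y along channel and rail, z up. Floor top 6 mm above it, x -88 to +80 mm, y -185 to +185 mm, channel ends open. Channel from x = -55 mm (front fence, 6 mm thick, 16 mm high) to +58 mm (back rail). Ledge at x = -73 mm, 14 mm high, carries three riders, one in line with each notch.
- rail_mid (a point): Top of the aluminium back rail at its middle notch, axes along the tray's: tray x = +66 mm, y = -55 mm, 24 mm above the tray's underside. The rail is 16 mm wide and has three notches, 9 mm wide: here and 35 mm either side along y (tray y = -90, -55, -20 mm). A dark engraved line crosses the tray floor at each.
- marker: White plastic rider with an upright tab, 20 x 14 mm and 30 mm high; the other two riders are only 5 mm high. Origin at its underside centre, axes along the tray's. It stands on the ledge at tray x = -73 mm, in line (same tray y) with the notch that is wanted; which of the three that is changes.
- stop_mark (a point): Centre of the sliding stop's upright plate, axes along the tray's, 28 mm above the tray's underside. Plate 8 mm thick (y), tray x -52 to +56 mm, 7.5 to 48.5 mm above the tray's underside; its saddle on the rail is 34 mm long in y (x over +52 mm). The stop is in a notch when this point has the notch's tray y. It starts on the -y side of all notches; push its -y face towards +y.
- stop (a joint): Travel of the stop along tray +y, m, -0.006 to 0.135; plate centre at tray y = -0.135 + value, so the notches lie at 0.045, 0.080 and 0.115. It slides with about 1.5 N; entering a notch the push needed dips to nearly nothing over 3 mm or so, and about 12 N are needed to push it out again, so it can be pushed on through an unwanted notch.
- stop_pin (a joint): Drop of the sprung ball pin in the stop, m: about 0.0005 while it rides on the rail, about 0.0027 when it has dropped fully into a notch, over 0.0016 when it is properly in.
- booklets_mid (a point): Centre of a flat pack of lilac booklets, loose, 0.14 to 0.28 kg, 102 (x) x 140 (y) x 17 mm thick, lying in the channel on the +y side of the stop, y axis along the channel to a few hundredths of a radian. It touches the stop's plate when this point is 74 mm from stop_mark along y. Its +y end is free for pushing towards -y.
- stamp: Red self-inking stamp, 45 x 71 x 66 mm, loose bystander; origin at its underside centre.
- lancets: Small white and red carton, 60 x 90 x 45 mm, loose bystander lying on the ledgers at the left; origin at its underside centre.

How it is judged:
By the outcome, as a careful person would: the job done as asked, in the order asked, and still so for the second after the job is handed in, with the robot touching nothing.
It also fails if it takes over 48 s, if anything falls off the work surface, if the arm or the gripper's body presses on something with over 40 N, if the wrist force passes 120 N, or if a joint passes its speed limit or range.

## Robot

A 7-joint arm with a two-finger parallel gripper is mounted at the origin on the work surface; the furniture and walls round the work are solid. World frame = base frame: x ahead of the robot, y to its left, z up, the work surface at z = 0. Lengths are in m, angles in rad, forces in N, time in s.
With the tool pointing down it reaches from about 0.425 to 0.925 m from the base axis. Payload 6.8 kg.
Tool frame: the origin (TCP) lies midway between the tips of the shut fingers; the grasp point (between the pads) lies 19 mm behind it; z points along the fingers, y is the line along which they close (so a half turn about z gives the same grasp; the last joint's range is limited). The gripper opens to 85 mm and grips with 20 to 120 N. Pads are 22 mm wide; open, the fingers measure 114 mm over their backs; the gripper's body (76 mm by 85 mm) begins 54 mm behind the grasp point. The pads swing forward as they close: fully open they stand 13 mm farther back than shut.
Start: joints at [-1.342, 0.477, 0.022, 1.555, -0.011, 1.109, -0.083], TCP at [0.223, 0.637, 0.231] pointing down, gripper open.
Joint ranges: [-2.96, 2.96], [-0.34, 2.1], [-1.41, 1.46], [0.24, 2.44], [-1.37, 4.51], [0.17, 1.92], [-2.96, 2.96]. Speed limits (rad/s): [2.39, 2.39, 3.14, 3.14, 3.14, 3.14, 3.14].

## Interface

Orientations are given as a rotation vector (axis times angle).
In Python, from bench import r gives the robot as it stands. The module is installed in compiled form; this text tells all that it offers.
- The arm moves only by the tool apply_moves, never from a script. Its argument "rows" is a list of rows, each a list of 6 numbers: the shift along the tool's x, y, z scaled (see below), then the turn, a rotation vector about the tool's x, y, z scaled (see below). A call has 1 to 5 rows; each row is the pose to reach, as a shift and turn from the pose commanded when the call began, along the tool's axes at that moment; what a row does not reach only later rows make up. The controller multiplies each number of a shift by 0.25 m and each number of a turn by 90 degrees. A row lasts 1/8 s, in which the tool goes at most 62.5 mm and 10.7 degrees, less where a joint would pass 70% of its speed; a pose out of reach is approached as far as the arm can. A call with a number of a shift or a turn outside -1 to 1 is refused whole. A call with a gripper value outside its range is refused whole. "claw" is the opening, from 0 (shut) to 1 (fully open), set as the call begins (left out, the last holds). The fingers move at their own pace and stop on an object; "newtons" is the grip in N (left out, the last holds). Time passes only in rows, so rows that repeat a pose let the fingers close. It gives the time, the measured TCP pose, the force, the opening and the grip force at its end, in the units of the state.
- r.get_obs(): the state, without advancing time (a new reading comes with each control period).
- r.grab_frame(name): name is "side" or "top" or "wrist"; returns a dict with "pixels" (480x640x3 uint8, red, green, blue), "intrinsics" (3x3 intrinsics, pixels), "eye" and "attitude" of the camera in the world. Camera axes: x right, y up, looking along -z (the intrinsics and any distortion apply to the point x, -y, -z); pixel columns grow to the right and rows downward; lengths in m; the calibration is good to about 2 mm. A picture is of the moment at which its call begins. There is no depth.
- r.hand_in(): hands the job in; it is judged then, once.
Trained networks look in a picture, given as the dict that the camera call returned (one of the last four; its "shot" number tells which), for a name from the list of things; names that differ only in an ending like _2 or _b are one class to them, and where a whole thing is asked for, a point or a joint stands for the part that bears it (a point fixed in the world has none). Each returns a list of dicts, best first, with "conf" (0 to 1); they miss things now and then, are a little off and sometimes report something else, mostly with a low value. They report only what shows in the picture. A call takes as long as a camera call.
- r.search_frame(picture, thing): "rect" ([left, top, width, height] in pixels, round what is visible of it).
- r.outline_of(picture, thing): "pixels" (480x640 bool, what is visible of it) and "rect" ([left, top, width, height] in pixels, round what is visible of it).
- r.landmark_of(picture, thing): "point" ([column, row] in pixels: a listed point, or the origin of a listed thing).
The state is a dict: "clock": time; "joints": joint angles; "qvel": joint speeds; "tau": joint torques, N m; "tcp_pos": TCP position; "orientation": TCP orientation; "contact_force": force on the tool from outside, world axes, zero at the start; "moment": the same for the moment, N m; "grip_width": finger opening in m; "gripper_force": force on a finger pad.
Only numpy, scipy, OpenCV 4.12 (cv2) and the standard library are available. Lean on these libraries where they do the work, as an engineer would, in place of code of your own. Each camera call takes 0.05 s, during which the arm holds its last target. There are 200 camera calls.

## Working session

There is one attempt and no reset: what is moved stays moved. The work goes in short steps, Python scripts to look and compute and a tool call to move; the robot and the scene stay as the last step left them, time stands still between calls to the robot, and variables do not carry over. Pictures are saved under pics/ and viewed, at most 10 in all, crops included, and the job is handed in when it is done.

Besides the shell and the picture viewer there is one more tool, called after "Request:" as a command line: name --pt "numbers of a row" for each row, then --argument value for the rest. apply_moves: Moves the arm, as the interface text tells. Its arguments: {"type":"object","properties":{"rows":{"type":"array","items":{"type":"array","items":{"type":"number"}}},"claw":{"type":"number"},"newtons":{"type":"number"}},"required":["rows"]}

```bash
mkdir -p pics
cat > h.py <<'E'
from bench import r
import numpy as np, cv2
from scipy.spatial.transform import Rotation as R
def ray(p,uv):
    K=np.array(p["intrinsics"]);d=np.linalg.inv(K)@[uv[0],uv[1],1.]
    A=np.array(p["attitude"]);A=A if A.shape==(3,3) else R.from_rotvec(A).as_matrix()
    return np.array(p["eye"]),A@np.array([d[0],-d[1],-d[2]])
def atz(p,uv,z):
    o,d=ray(p,uv);return o+d*(z-o[2])/d[2]
def save(p,n): cv2.imwrite("pics/"+n,p["pixels"][:,:,::-1])
Z=dict(tray=0,rail_mid=.024,marker=.014,stop_mark=.028,booklets_mid=.0145,stamp=0,lancets=.05)
E
python3 - <<'E'
from h import *
np.set_printoptions(precision=4,suppress=True)
o=r.get_obs();print({k:np.round(v,3) for k,v in o.items()})
ims=[]
for c in("top","side"):
    p=r.grab_frame(c);ims.append(p["pixels"]);print(c,np.array(p["eye"]),np.shape(p["attitude"]))
    for t in Z:
        l=r.landmark_of(p,t)
        for q in l[:2]: print(t,np.round(q["point"],1),round(q["conf"],2),atz(p,q["point"],Z[t]))
    save(p,c+"0.png")
E
```

```text
{'clock': np.float64(0.0), 'joints': array([-1.342,  0.478,  0.022,  1.556, -0.011,  1.109, -0.083]), 'qvel': array([-0.002, -0.002,  0.001,  0.   ,  0.001,  0.001,  0.   ]), 'tau': array([ -0.001, -59.645,   1.607, -28.12 ,   0.012,   0.01 ,   0.   ]), 'tcp_pos': array([0.223, 0.637, 0.23 ]), 'orientation': array([-0.526, -3.097,  0.003]), 'contact_force': array([-0.173,  0.208, -0.258]), 'moment': array([-0.031, -0.011,  0.006]), 'gripper_force': np.float64(0.0), 'grip_width': np.float64(0.086)}
top [0.2628 0.0163 1.4137] (3,)
tray [342.3 228.6] 0.72 [ 0.4553 -0.0137  0.    ]
rail_mid [368.3 203.6] 0.59 [ 0.5114 -0.0765  0.024 ]
rail_mid [398.1 233.3] 0.57 [ 0.4386 -0.1456  0.024 ]
marker [378.5 260.3] 0.45 [ 0.3759 -0.0981  0.014 ]
stop_mark [400.  231.9] 0.64 [ 0.4414 -0.1497  0.028 ]
booklets_mid [312.6 225.5] 0.93 [0.462  0.0576 0.0145]
stamp [475.5 278.5] 0.64 [ 0.3295 -0.3303  0.    ]
stamp [314.  225.8] 0.19 [0.4633 0.0547 0.    ]
lancets [178.2 234.5] 0.81 [0.4409 0.3703 0.05  ]
side [ 0.0375 -0.9533  0.6034] (3,)
tray [335.3 265.7] 0.6 [ 0.4584 -0.0078  0.    ]
rail_mid [371.3 266.5] 0.81 [ 0.5144 -0.0775  0.024 ]
marker [339.1 370. ] 0.45 [ 0.3177 -0.3488  0.014 ]
marker [316.6 286.8] 0.41 [ 0.377  -0.0964  0.014 ]
stop_mark [354.9 284.5] 0.9 [ 0.4461 -0.1373  0.028 ]
booklets_mid [327.2 248.7] 0.78 [0.4622 0.0505 0.0145]
booklets_mid [352.2 287.4] 0.62 [ 0.4455 -0.1264  0.0145]
stamp [340.2 368.1] 0.76 [ 0.3281 -0.3308  0.    ]
lancets [275.5 190.2] 0.7 [0.4338 0.3666 0.05  ]
```

```bash
ls pics
```

```text
side0.png
top0.png
```

Run:
```python
import cv2
a=cv2.imread("pics/top0.png")[120:340,240:520];b=cv2.imread("pics/side0.png")[160:400,220:500]
cv2.imwrite("pics/topc.png",cv2.resize(a,None,fx=2.7,fy=2.7,interpolation=3))
cv2.imwrite("pics/sidec.png",cv2.resize(b,None,fx=2.5,fy=2.5,interpolation=3))
```

```text
(no output)
```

View pics/topc.png

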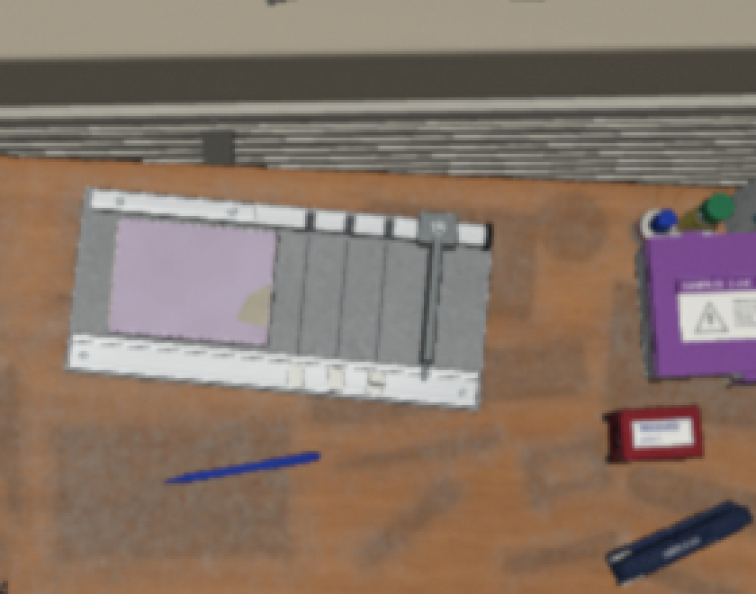

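View pics/sidec.png

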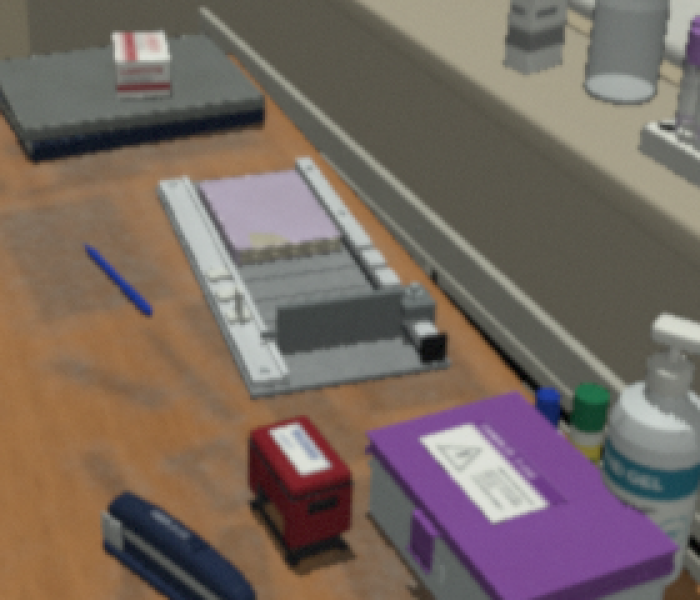

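View pics/side0.png

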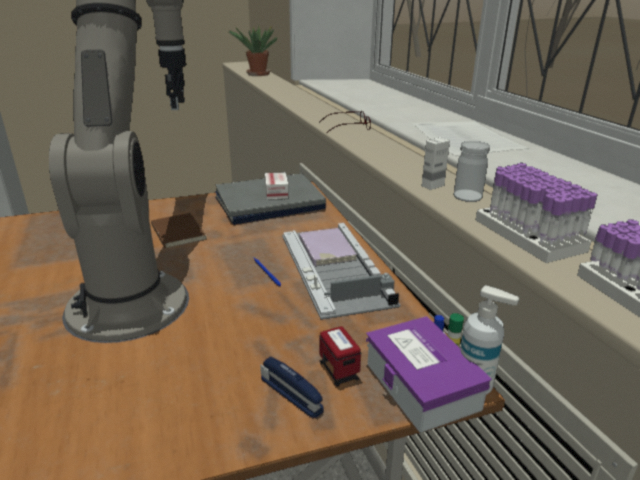

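The marked rider is the one nearest the stop (top crop 375,380; its tab is at 238,305 in the side crop). So the wanted notch is the first, at tray y = -90 mm, and the tray yaw is about -0.09. I'll move towards the tray now.

Request:
apply_moves --pt "-0.18 -0.15 0 0 0 0.11" --pt "-0.36 -0.3 0 0 0 0.22" --pt "-0.54 -0.45 0 0 0 0.33" --pt "-0.72 -0.6 0 0 0 0.44" --pt "-0.9 -0.75 0 0 0 0.55" --claw 0

```text
clock: 1.42
tcp_pos: [0.3744, 0.3842, 0.2317]
orientation: [-1.782, -2.587, -0.002]
contact_force: [-0.1, -0.2, 0.3]
grip_width: -0.0003
gripper_force: 0.0
```

```bash
cat >> h.py <<'E'
T0=np.array([.457,-.011]);YAW=-.09
def tw(x,y,T0=None,yaw=None):
    T0=globals()['T0'] if T0 is None else T0; yaw=YAW if yaw is None else yaw
    c,s=np.cos(yaw),np.sin(yaw);return np.array([T0[0]+c*x-s*y,T0[1]+s*x+c*y])
def goal(x,y,z,head=None):
    """row numbers to tray x,y, world z, tool x along tray +y"""
    o=r.get_obs();M=R.from_rotvec(o["orientation"])
    h=YAW+np.pi/2
    G=R.from_matrix(np.array([[np.cos(h),np.sin(h),0],[np.sin(h),-np.cos(h),0],[0,0,-1]]))
    d=np.r_[tw(x,y),z]-o["tcp_pos"]
    print("pos",np.round(o["tcp_pos"],4),"row",np.round(np.r_[M.inv().apply(d)/.25,(M.inv()*G).as_rotvec()/(np.pi/2)],3),"t",round(float(o["clock"]),2),"F",np.round(o["contact_force"],2))
E
python3 -c "
from h import *
goal(.02,-.2,.2);print(r.get_obs()['joints'].round(2))"
```

```text
pos [0.3744 0.3842 0.2317] row [-2.349e+00 -5.340e-01  1.250e-01  0.000e+00 -1.000e-03  2.890e-01] t 1.43 F [-0.14 -0.16  0.3 ]
[-1.14  0.25  0.27  1.9  -0.08  1.   -0.47]
```

Request:
apply_moves --pt "-0.2 -0.1 0 0 0 0.06" --pt "-0.4 -0.2 0 0 0 0.12" --pt "-0.6 -0.3 0 0 0 0.18" --pt "-0.8 -0.37 0 0 0 0.24" --pt "-1.0 -0.4 0 0 0 0.29"

```text
clock: 2.05
tcp_pos: [0.3702, 0.1149, 0.2315]
orientation: [-2.316, -2.121, -0.002]
contact_force: [1.5, 0.0, 0.4]
grip_width: -0.0001
gripper_force: 0.0
```

```bash
python3 -c "
from h import *
goal(.02,-.2,.2);print(r.get_obs()['joints'].round(2))"
```

```text
pos [0.3702 0.1149 0.2315] row [-1.272e+00  4.680e-01  1.240e-01  0.000e+00 -1.000e-03  2.000e-03] t 2.05 F [1.5  0.02 0.36]
[-0.95 -0.04  0.48  2.21  0.02  0.96 -0.57]
```

Request:
apply_moves --pt "-0.12 0.22 0 0 0 0" --pt "-0.34 0.33 0 0 0 0" --pt "-0.56 0.4 0 0 0 0" --pt "-0.78 0.44 0 0 0 0" --pt "-1.0 0.46 0 0 0 0"

```text
clock: 2.68
tcp_pos: [0.4643, -0.1441, 0.2317]
orientation: [2.313, 2.124, 0.001]
contact_force: [0.7, 0.4, -1.0]
grip_width: -0.0002
gripper_force: 0.0
```

```bash
python3 -c "
from h import *
goal(.02,-.2,.2);print(r.get_obs()['joints'].round(2))"
```

```text
pos [ 0.4643 -0.1441  0.2317] row [-0.272  0.002  0.127  0.001 -0.     0.003] t 2.67 F [ 0.68  0.43 -1.01]
[-0.5   0.19  0.78  2.03 -0.16  0.98  0.27]
```

Request:
apply_moves --pt "-0.15 0 0 0 0 0" --pt "-0.26 0 0 0 0 0" --pt "-0.26 0 0 0 0 0" --pt "-0.26 0 0 0 0 0"

```text
clock: 3.18
tcp_pos: [0.4585, -0.2063, 0.2312]
orientation: [-2.313, -2.125, -0.001]
contact_force: [1.3, -0.1, -0.6]
grip_width: -0.0001
gripper_force: 0.0
```

Run:
```python
from h import *
np.set_printoptions(precision=4,suppress=True)
goal(.02,-.2,.1)
for c in("wrist","top","side"):
    p=r.grab_frame(c)
    for t in list(Z)[:5]:
        for q in r.landmark_of(p,t)[:2]: print(c,t,np.round(q["point"],1),round(q["conf"],2),atz(p,q["point"],Z[t])[:2])
    save(p,c+"1.png")
```

```text
pos [ 0.4585 -0.2063  0.2312] row [-0.023  0.004  0.525 -0.    -0.     0.003] t 3.17 F [ 1.29 -0.11 -0.56]
wrist rail_mid [377.   27.4] 0.7 [ 0.5127 -0.0789]
wrist marker [196.5  75.3] 0.68 [ 0.3709 -0.0997]
wrist stop_mark [291.5 131.7] 0.63 [ 0.4419 -0.1483]
top tray [341.5 227.9] 0.89 [ 0.4571 -0.0118]
top rail_mid [372.2 200.2] 0.93 [ 0.5195 -0.0861]
top stop_mark [396.4 228. ] 0.89 [ 0.4508 -0.1415]
top booklets_mid [312.6 226.4] 0.87 [0.4598 0.0577]
side tray [332.9 268.2] 0.66 [ 0.4487 -0.0162]
side rail_mid [372.9 265.1] 0.9 [ 0.5205 -0.0733]
side marker [315.4 286.9] 0.44 [ 0.3745 -0.0958]
side stop_mark [354.2 285.3] 0.93 [ 0.4434 -0.1396]
side booklets_mid [326.8 247.1] 0.65 [0.4644 0.0584]
```

View pics/wrist1.png

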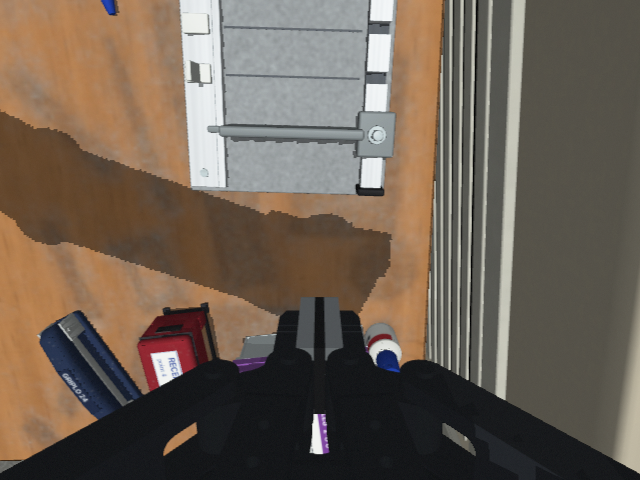

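Run:
```python
from h import *
np.set_printoptions(precision=4,suppress=True)
goal(.02,-.2,.1)
p=r.grab_frame("wrist")
for n,uv,z in [("L1a",(227,75.5),.006),("L1b",(358,79),.006),("L2a",(224,27),.006),("L2b",(361,31),.006),("n1",(376,79),.024),("n2",(379,28),.024),("plateA",(225,131),.0485),("plateB",(355,134.5),.0485),("c1",(192,188),.006),("c2",(383,194),.006),("mk",(200,75),.014),("railR",(361,190),.024),("railR2",(372,0),.024)]:
    print(n,atz(p,uv,z)[:2])
```

```text
pos [ 0.4583 -0.2072  0.2313] row [-0.019  0.004  0.525 -0.    -0.     0.003] t 4.08 F [-0.43  0.3   0.97]
L1a [ 0.3931 -0.1022]
L1b [ 0.4981 -0.1138]
L2a [ 0.396  -0.0668]
L2b [ 0.5025 -0.0787]
n1 [ 0.5102 -0.1159]
n2 [ 0.5141 -0.0805]
plateA [ 0.3942 -0.1436]
plateB [ 0.4897 -0.1543]
c1 [ 0.3493 -0.1902]
c2 [ 0.5143 -0.2096]
mk [ 0.3735 -0.1007]
railR [ 0.4939 -0.2009]
railR2 [ 0.5098 -0.0614]
```

```bash
sed -i 's/^T0=.*/T0=np.array([.4545,-.019]);YAW=-.11/' h.py; python3 -c "
from h import *
goal(.03,-.172,.025)"
```

```text
pos [ 0.4583 -0.2072  0.2313] row [ 0.058  0.024  0.825 -0.     0.     0.016] t 4.12 F [ 0.09 -0.51 -0.21]
```

Request:
apply_moves --pt "0.05 0.02 0.2 0 0 0.016" --pt "0.058 0.024 0.42 0 0 0.016" --pt "0.058 0.024 0.65 0 0 0.016" --pt "0.058 0.024 0.825 0 0 0.016" --pt "0.058 0.024 0.825 0 0 0.016"

```text
clock: 4.75
tcp_pos: [0.4633, -0.1926, 0.0227]
orientation: [-2.337, -2.091, 0.006]
contact_force: [0.1, 0.1, -0.1]
grip_width: 0.0001
gripper_force: 0.0
```

```bash
python3 -c "
from h import *
p=r.grab_frame('wrist');save(p,'wrist2.png');goal(.03,-.145,.025)"
```

```text
pos [ 0.4648 -0.1934  0.0247] row [ 0.109  0.002 -0.001 -0.002  0.    -0.001] t 4.8 F [ 0.32 -0.08  0.26]
```

View pics/wrist2.png

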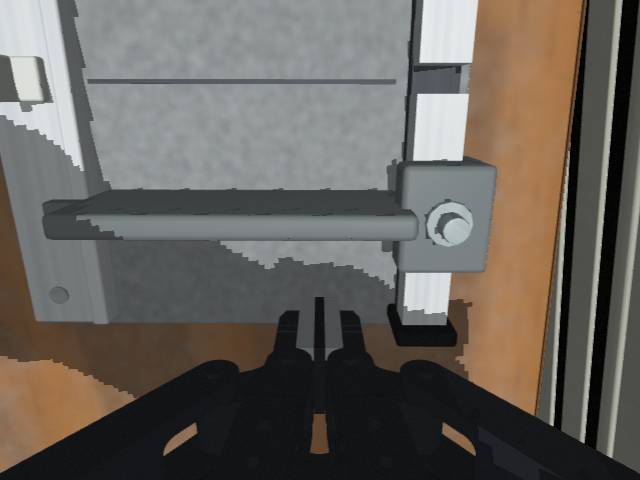

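Aligned: the plate spans rows 190–240, the wanted notch line is at row 81, and the fingertip is just short of the plate. Now I'll approach.

Request:
apply_moves --pt "0.04 0 0 0 0 0" --pt "0.08 0 0 0 0 0" --pt "0.1 0 0 0 0 0" --pt "0.12 0 0 0 0 0" --pt "0.14 0 0 0 0 0"

```text
clock: 5.42
tcp_pos: [0.47, -0.159, 0.0256]
orientation: [2.34, 2.093, 0.001]
contact_force: [0.5, -3.4, 2.0]
grip_width: 0.0003
gripper_force: 1.5
```

```bash
cat > st.py <<'E'
from h import *
p=r.grab_frame('wrist')
g=cv2.cvtColor(p["pixels"],6)[:,250:390].mean(1)
goal(.03,-.105,.025)
print([ (i,int(g[i+1]-g[i-1])) for i in range(1,320) if abs(g[i+1]-g[i-1])>14])
q=r.landmark_of(p,"stop_mark");print([ (np.round(a["point"],1),round(a["conf"],2)) for a in q[:1]])
E
python3 st.py
```

```text
pos [ 0.47   -0.1581  0.0253] row [ 0.126 -0.003  0.001  0.001  0.    -0.   ] t 5.47 F [ 1.57 -1.84  1.44]
[(76, -44), (77, -49), (81, 46), (82, 49), (174, -17), (175, -51), (176, -35), (179, 50), (180, 52), (255, -20), (256, -58), (257, -45)]
[(array([232. , 284.8]), 0.56)]
```

```bash
cat >> st.py <<'E'
e=np.array([np.sin(-YAW),np.cos(YAW)])
f=lambda row,z: float((atz(p,(320,row),z)[:2]-T0)@e)
G=np.array([0]+[g[i+1]-g[i-1] for i in range(1,320)])
b=[i for i in range(215,310) if G[i]<-20]
if b: print("plate centre y", f(np.mean(b),.0485)+.004, "tcp", float((r.get_obs()["tcp_pos"][:2]-T0)@e))
l=[i for i in range(2,300) if G[i-2:i+1].min()<-14 and G[i:i+4].max()>14]
print("lines",[ (i,round(f(i,.006),4)) for i in l])
E
python3 st.py
```

```text
pos [ 0.4695 -0.1581  0.025 ] row [ 0.126 -0.001  0.    -0.    -0.    -0.   ] t 5.58 F [ 0.77 -0.58  0.96]
[(79, -48), (80, -42), (83, 14), (84, 45), (85, 33), (177, -40), (178, -53), (181, 18), (182, 52), (183, 35), (256, -58), (257, -59)]
[(array([229.7, 286.2]), 0.88)]
plate centre y -0.09990839133039697 tcp -0.13656105403735905
lines [(80, -0.0524), (81, -0.0527), (82, -0.0531), (178, -0.0874), (179, -0.0877), (180, -0.0881)]
```

Request:
apply_moves --pt "0.018 0 0 0 0 0" --pt "0.036 0 0 0 0 0" --pt "0.054 0 0 0 0 0" --pt "0.07 0 0 0 0 0" --pt "0.08 0 0 0 0 0"

```text
clock: 6.25
tcp_pos: [0.4714, -0.138, 0.0249]
orientation: [-2.34, -2.095, 0.0]
contact_force: [-1.0, -2.1, -1.2]
grip_width: 0.0
gripper_force: 1.2
```

```bash
sed -i '/^if b/d;/^q=/d' st.py
cat >> st.py <<'E'
b=[i for i in range(150,320) if G[i]<-20 and not any(abs(i-k)<3 for k in l)]
if b: print("b",b,"plate", round(f(np.mean(b),.0075)-.004,4))
print("tcp", round(float((r.get_obs()["tcp_pos"][:2]-T0)@e),4))
E
python3 st.py
```

```text
pos [ 0.4715 -0.1377  0.0249] row [ 0.044  0.    -0.    -0.    -0.     0.   ] t 6.3 F [-1.22 -1.03 -0.12]
[(32, -18), (33, -49), (34, -31), (38, 47), (39, 50), (137, -47), (138, -53), (141, 19), (142, 49), (143, 31), (228, -31), (229, -60), (230, -30), (233, 53), (234, 43), (256, -50), (257, -61), (258, -17)]
lines [(35, -0.0177), (36, -0.018), (138, -0.0524), (139, -0.0528), (140, -0.0531), (230, -0.0877), (231, -0.0881), (232, -0.0885)]
b [256, 257] plate -0.1022
tcp -0.1161
```

Request:
apply_moves --pt "0.01 0 0 0 0 0" --pt "0.02 0 0 0 0 0" --pt "0.028 0 0 0 0 0" --pt "0.032 0 0 0 0 0" --pt "0.036 0 0 0 0 0"

```text
clock: 6.92
tcp_pos: [0.4725, -0.1293, 0.025]
orientation: [-2.34, -2.095, -0.0]
contact_force: [-0.4, -1.4, -1.1]
grip_width: 0.0
gripper_force: 0.6
```

```bash
python3 st.py
```

```text
pos [ 0.4726 -0.1291  0.025 ] row [ 0.01 -0.    0.   -0.   -0.   -0.  ] t 6.97 F [-0.72 -0.79 -0.56]
[(60, -37), (61, -51), (65, 32), (66, 48), (67, 17), (161, -47), (162, -54), (165, 22), (166, 50), (167, 29), (249, -20), (250, -55), (251, -35), (254, 40), (255, 28), (256, -50), (257, -55)]
lines [(62, -0.0175), (63, -0.0179), (162, -0.0524), (163, -0.0528), (164, -0.0532), (251, -0.0877), (252, -0.0881), (253, -0.0885)]
b [256, 257] plate -0.0935
tcp -0.1075
```

Request:
apply_moves --pt "0.004 0 0 0 0 0" --pt "0.008 0 0 0 0 0" --pt "0.008 0 0 0 0 0"

```text
clock: 7.35
tcp_pos: [0.4731, -0.1273, 0.0251]
orientation: [2.34, 2.096, 0.001]
contact_force: [0.3, -0.0, -0.6]
grip_width: -0.0
gripper_force: 0.0
```

Run:
```python
exec(open('st.py').read())
save(p,'wrist3.png')
```

```text
pos [ 0.473  -0.1274  0.0251] row [ 0.003 -0.001  0.     0.    -0.    -0.   ] t 7.4 F [ 0.04 -0.83 -0.47]
[(66, -17), (67, -49), (68, -33), (71, 16), (72, 47), (73, 32), (166, -21), (167, -52), (168, -32), (171, 45), (172, 50), (250, -56), (251, -61), (291, 19), (292, 19)]
lines [(68, -0.0174), (69, -0.0178), (70, -0.0181), (168, -0.0526), (169, -0.053), (170, -0.0533)]
b [250, 251] plate -0.0889
tcp -0.1057
```

View pics/wrist3.png

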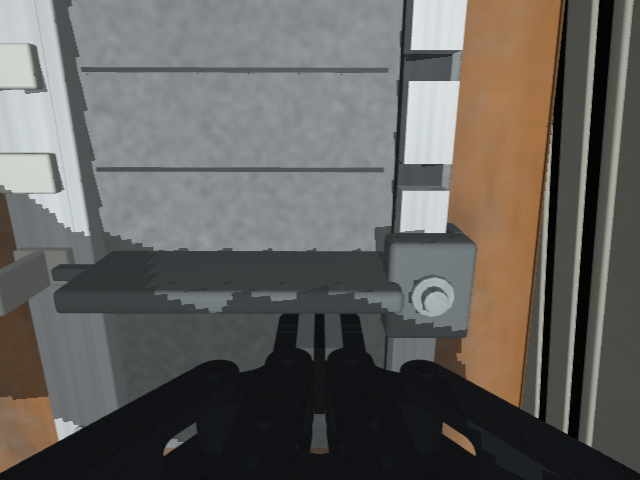

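The plate jumped about 2.5 mm ahead of the finger, the force dropped to zero, and its centre is within 1 mm of the notch line (plate edge at row 250, next line at row 170). It has clicked in, so I'll back off and lift.

Request:
apply_moves --pt "-0.08 0 0 0 0 0" --pt "-0.12 0 -0.1 0 0 0" --pt "-0.12 0 -0.35 0 0 0" --pt "-0.12 0 -0.6 0 0 0" --pt "-0.12 0 -0.6 0 0 0"

```text
clock: 8.02
tcp_pos: [0.4724, -0.1583, 0.1791]
orientation: [2.337, 2.091, 0.01]
contact_force: [-0.3, 0.5, -0.1]
grip_width: -0.0002
gripper_force: 0.0
```

Run:
```python
from h import *
np.set_printoptions(precision=4,suppress=True)
p=r.grab_frame("top")
for t in("booklets_mid","stop_mark"):
    for q in r.landmark_of(p,t)[:1]: print(t,q["conf"],atz(p,q["point"],Z[t])[:2])
q=r.outline_of(p,"booklets_mid")[0];m=q["pixels"].astype(np.uint8)
c=max(cv2.findContours(m,0,2)[0],key=cv2.contourArea)
bx=cv2.boxPoints(cv2.minAreaRect(c))
e=np.array([np.sin(-YAW),np.cos(YAW)]);ex=np.array([e[1],-e[0]])
print(q["conf"],[ ((atz(p,u,.023)[:2]-T0)@ex,(atz(p,u,.023)[:2]-T0)@e) for u in bx])
goal(0,.17,.175)
```

```text
booklets_mid 0.74 [0.4626 0.0619]
stop_mark 0.57 [ 0.4452 -0.1057]
0.57 [(np.float64(-0.05305243833001419), np.float64(0.1534265026775505)), (np.float64(0.05508831243917648), np.float64(0.1550057326280515)), (np.float64(0.05531093251022209), np.float64(0.009654910259912039)), (np.float64(-0.052690416189066426), np.float64(0.009462146659386664))]
pos [ 0.4686 -0.1569  0.1739] row [ 1.222 -0.117 -0.004 -0.001 -0.    -0.   ] t 8.22 F [0.06 0.84 0.68]
```

Request:
apply_moves --pt "0.2 -0.03 0 0 0 0" --pt "0.4 -0.06 0 0 0 0" --pt "0.6 -0.09 0 0 0 0" --pt "0.8 -0.12 0 0 0 0" --pt "1.0 -0.12 0 0 0 0" --claw 0.5

```text
clock: 8.85
tcp_pos: [0.4657, 0.0956, 0.1736]
orientation: [-2.34, -2.095, 0.005]
contact_force: [1.5, -0.2, 0.9]
grip_width: 0.0429
gripper_force: 0.0
```

Request:
apply_moves --pt "0.2 0 0 0 0 0" --pt "0.34 0 0 0 0 0" --pt "0.34 0 0 0 0 0" --pt "0.34 0 0 0 0 0"

```text
clock: 9.35
tcp_pos: [0.4759, 0.1775, 0.1739]
orientation: [2.342, 2.094, -0.005]
contact_force: [0.6, 0.0, -0.3]
grip_width: 0.0424
gripper_force: 0.0
```

Run:
```python
from h import *
p=r.grab_frame("wrist");save(p,"wrist4.png");goal(.002,.195,.014);print(r.get_obs()["grip_width"])
```

```text
pos [0.4761 0.1771 0.1742] row [-0.008  0.009  0.641 -0.001  0.001 -0.002] t 9.4 F [0.56 0.13 0.36]
0.04284440067848549
```

View pics/wrist4.png

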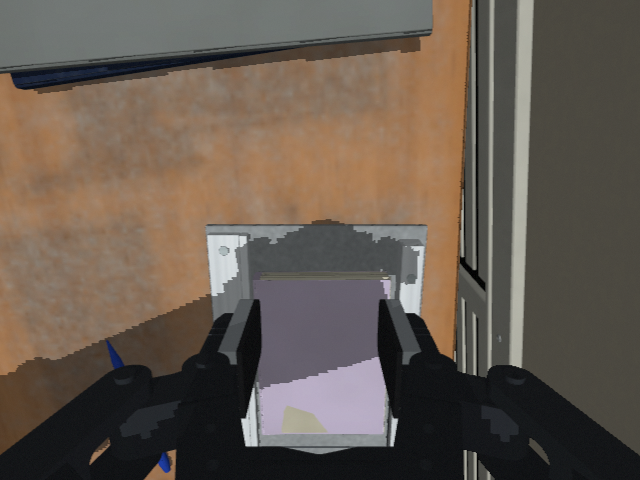

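Run:
```python
from h import *
p=r.grab_frame("wrist")
e=np.array([np.sin(-YAW),np.cos(YAW)]);ex=np.array([e[1],-e[0]])
for n,uv,z in [("pL",(258,281),.023),("pR",(388,281),.023),("end",(320,226),.006),("cL",(208,226),.006),("cR",(426,226),.006),("railin",(398,300),.024),("pBL",(260,432),.023),("pBR",(385,432),.023)]:
    w=atz(p,uv,z)[:2]-T0;print(n,np.round([w@ex,w@e],4))
```

```text
pL [-0.0455  0.1486]
pR [0.0509 0.1485]
end [0.0006 0.1861]
cL [-0.0838  0.1863]
cR [0.0805 0.186 ]
railin [0.059  0.1335]
pBL [-0.0498  0.0123]
pBR [0.0546 0.0122]
```

Request:
apply_moves --pt "0 0.009 0.2 0 0 0" --pt "0 0.009 0.4 0 0 0" --pt "0 0.009 0.56 0 0 0" --pt "-0.01 0.009 0.648 0 0 0" --pt "-0.05 0.009 0.648 0 0 0"

```text
clock: 10.07
tcp_pos: [0.4765, 0.1646, 0.0119]
orientation: [-2.341, -2.094, 0.005]
contact_force: [0.0, 0.1, 0.2]
grip_width: 0.0426
gripper_force: 0.0
```

```bash
python3 -c "
from h import *
goal(.002,.065,.012)"
```

```text
pos [0.4765 0.1646 0.0119] row [-0.48   0.002  0.    -0.002  0.001 -0.001] t 10.07 F [0.02 0.08 0.2 ]
```

Request:
apply_moves --pt "-0.04 0 0 0 0 0" --pt "-0.08 0 0 0 0 0" --pt "-0.12 0 0 0 0 0" --pt "-0.16 0 0 0 0 0" --pt "-0.2 0 0 0 0 0"

```text
clock: 10.7
tcp_pos: [0.4726, 0.1168, 0.0135]
orientation: [-2.34, -2.096, -0.003]
contact_force: [-0.4, 3.5, 3.7]
grip_width: 0.0427
gripper_force: 2.0
```

Request:
apply_moves --pt "-0.04 0 0 0 0 0" --pt "-0.08 0 0 0 0 0" --pt "-0.12 0 0 0 0 0" --pt "-0.16 0 0 0 0 0" --pt "-0.18 0 0 0 0 0"

```text
clock: 11.32
tcp_pos: [0.4667, 0.0708, 0.013]
orientation: [-2.342, -2.094, 0.001]
contact_force: [0.0, 4.2, 3.2]
grip_width: 0.0424
gripper_force: 1.9
```

Run:
```python
from h import *
goal(.002,.065,.012)
p=r.grab_frame("top");save(p,"top2.png")
cv2.imwrite("pics/top2c.png",cv2.resize(p["pixels"][170:270,270:440,::-1],None,fx=4.5,fy=4.5,interpolation=3))
```

```text
pos [0.4667 0.0708 0.013 ] row [-0.102 -0.001  0.004 -0.     0.    -0.001] t 11.32 F [0.   4.15 3.18]
```

View pics/top2c.png

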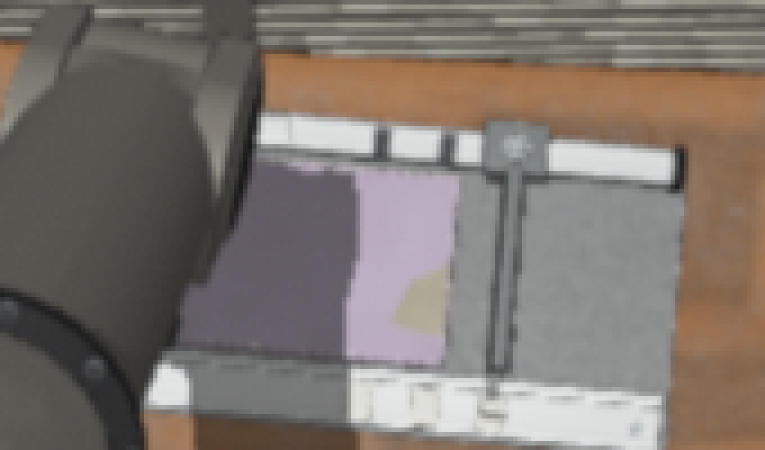

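The pack is sliding straight, with its edge at column 450 and the plate at 495, about 20 mm apart. The stop is in line with the tabbed rider. I'll continue more slowly.

Request:
apply_moves --pt "-0.024 0 0 0 0 0" --pt "-0.044 0 0 0 0 0" --pt "-0.06 0 0 0 0 0" --pt "-0.07 0 0 0 0 0" --pt "-0.078 0 0 0 0 0"

```text
clock: 12.0
tcp_pos: [0.4646, 0.0521, 0.0129]
orientation: [-2.341, -2.095, 0.001]
contact_force: [0.0, 2.1, 0.0]
grip_width: 0.0427
gripper_force: 0.8
```

```bash
cat > tp.py <<'E'
from h import *
import sys
goal(.002,.065,.012)
p=r.grab_frame("top")
e=np.array([np.sin(-YAW),np.cos(YAW)]);ex=np.array([e[1],-e[0]])
# resample floor strip in tray frame at z .023
A=R.from_rotvec(p["attitude"]).as_matrix();K=np.array(p["intrinsics"])
def pix(P): c=A.T@(P-np.array(p["eye"]));q=K@[c[0],-c[1],-c[2]];return q[:2]/q[2]
img=cv2.cvtColor(p["pixels"],cv2.COLOR_RGB2HSV).astype(np.float32)
for x in(-.035,-.01,.02,.045):
    ys=np.arange(-.12,.03,.001)
    m=np.float32([pix(np.r_[T0+x*ex+y*e,.023]) for y in ys])
    v=cv2.remap(p["pixels"],m[:,0][None],m[:,1][None],1)[0].astype(int)
    lil=(v[:,2]-v[:,1])>10   # lilac
    dark=v.sum(1)<270
    print(x,"lilac from",ys[lil].min().round(3) if lil.any() else None,"dark",ys[dark][:1].round(3),ys[dark&(ys<-.05)][-1:].round(3))
if len(sys.argv)>1: cv2.imwrite("pics/"+sys.argv[1],cv2.resize(p["pixels"][170:270,270:440,::-1],None,fx=4.5,fy=4.5,interpolation=3))
E
python3 tp.py
```

```text
pos [0.4646 0.0521 0.0129] row [-0.027 -0.001  0.004 -0.     0.    -0.   ] t 12.0 F [0.03 2.07 0.  ]
-0.035 lilac from -0.065 dark [] []
-0.01 lilac from -0.055 dark [-0.085] [-0.083]
0.02 lilac from -0.078 dark [-0.085] [-0.085]
0.045 lilac from -0.077 dark [0.025] []
```

Request:
apply_moves --pt "-0.004 0 0 0 0 0" --pt "-0.008 0 0 0 0 0" --pt "-0.012 0 0 0 0 0" --pt "-0.016 0 0 0 0 0"

```text
clock: 12.55
tcp_pos: [0.4644, 0.0483, 0.013]
orientation: [-2.341, -2.095, 0.0]
contact_force: [-0.2, -0.1, -0.3]
grip_width: 0.0428
gripper_force: 0.5
```

Request:
apply_moves --pt "-0.004 0 0 0 0 0"

```text
clock: 12.68
tcp_pos: [0.4643, 0.0473, 0.013]
orientation: [-2.341, -2.095, -0.0]
contact_force: [0.3, 1.2, -0.6]
grip_width: 0.0426
gripper_force: 0.5
```

Request:
apply_moves --pt "-0.004 0 0 0 0 0"

```text
clock: 12.8
tcp_pos: [0.4645, 0.047, 0.0131]
orientation: [-2.34, -2.095, -0.001]
contact_force: [1.0, 3.8, -1.2]
grip_width: 0.0428
gripper_force: 2.3
```

Request:
apply_moves --pt "0 0 0 0 0 0"

```text
clock: 12.92
tcp_pos: [0.4644, 0.0469, 0.0131]
orientation: [-2.34, -2.095, -0.001]
contact_force: [0.3, 4.3, -1.8]
grip_width: 0.0428
gripper_force: 2.0
```

```bash
python3 tp.py top3.png
```

```text
pos [0.4644 0.0469 0.0131] row [-0.007 -0.003  0.004  0.    -0.    -0.   ] t 12.93 F [ 0.28  4.33 -1.79]
-0.035 lilac from -0.073 dark [-0.094] [-0.094]
-0.01 lilac from -0.06 dark [] []
0.02 lilac from -0.083 dark [0.023] []
0.045 lilac from -0.083 dark [0.019] []
```

View pics/top3.png

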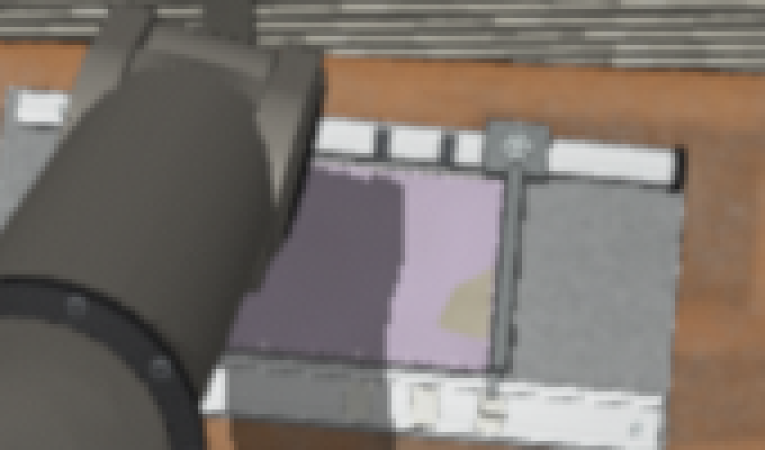

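Request:
apply_moves --pt "-0.002 0 0 0 0 0" --pt "-0.002 0 0 0 0 0"

```text
clock: 13.22
tcp_pos: [0.4644, 0.0467, 0.0131]
orientation: [-2.34, -2.096, -0.001]
contact_force: [1.2, 5.3, -1.2]
grip_width: 0.0429
gripper_force: 2.7
```

Firmly against the stop at 5 N, below the 12 N that would push it out of the notch. Now I'll back off and lift.

Request:
apply_moves --pt "0.02 0 0 0 0 0" --pt "0.08 0 0 0 0 0" --pt "0.14 0 -0.05 0 0 0" --pt "0.14 0 -0.28 0 0 0" --pt "0.14 0 -0.5 0 0 0"

```text
clock: 13.85
tcp_pos: [0.4677, 0.0812, 0.1392]
orientation: [2.34, 2.096, -0.003]
contact_force: [1.2, 0.0, 0.8]
grip_width: 0.0428
gripper_force: 0.0
```

Request:
apply_moves --pt "0.2 0 -0.1 0 0 0" --pt "0.4 0 -0.1 0 0 0" --pt "0.6 0 -0.1 0 0 0" --pt "0.6 0 -0.1 0 0 0"

```text
clock: 14.35
tcp_pos: [0.484, 0.2352, 0.1628]
orientation: [-2.333, -2.104, -0.001]
contact_force: [-1.1, -1.3, 0.6]
grip_width: 0.0426
gripper_force: 0.0
```

```bash
python3 tp.py top4.png
```

```text
pos [0.484  0.2352 0.1628] row [-0.764 -0.003  0.603  0.    -0.     0.005] t 14.35 F [-1.14 -1.31  0.55]
-0.035 lilac from -0.073 dark [-0.095] [-0.094]
-0.01 lilac from -0.06 dark [] []
0.02 lilac from -0.083 dark [] []
0.045 lilac from -0.083 dark [] []
```

View pics/top4.png

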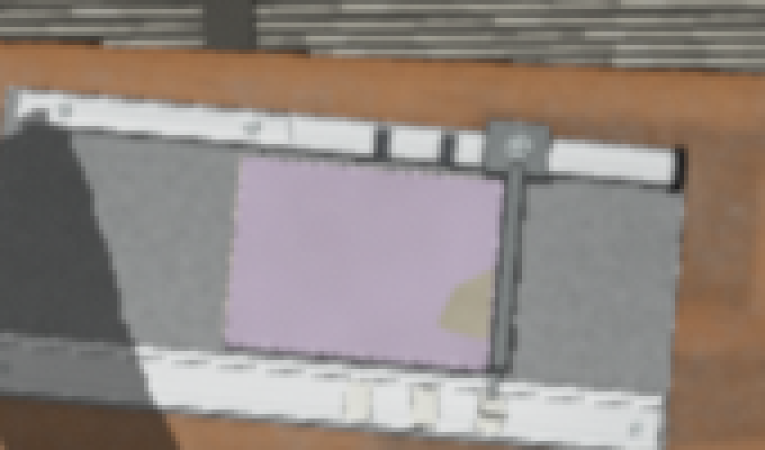

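The booklets lie flush along the plate (column 490–505). The saddle at column 517 matches the first notch, given notches at 381 and 447.

```bash
python3 -c "
from h import *
print(r.hand_in())"
```

```text
the job is handed in; nothing more can be done
None
```

The stop is clicked into the tabbed notch (the first, at tray y = -90 mm), the booklets rest flat against it, and the job is handed in at about 14 s; I judged the click from the force drop and the pictures, since the pin itself can't be read.

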